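Park the large tin at the top of its gutter

ROBOT

A 6-joint arm with a two-finger parallel gripper is mounted at the origin on the work surface; the furniture and walls round the work are solid. World frame = base frame: x ahead of the robot, y to its left, z up, the work surface at z = 0. Lengths are in mm, angles in rad, forces in N, time in s.
With the tool pointing down it reaches from about 350 to 775 mm from the base axis. Payload 7.3 kg.
Tool frame: the origin (TCP) lies on the mounting face of the last link; the fingertips stand 178 mm ahead of it and the grasp point (between the pads) lies 159 mm ahead of it; z points along the fingers, y is the line along which they close (so a half turn about z gives the same grasp; the last joint's range is limited). The gripper opens to 92 mm and grips with 3 to 60 N. Pads are 19 mm wide; open, the fingers measure 130 mm over their backs; the gripper's body (75 mm by 190 mm) begins 47 mm behind the grasp point.
Start: joints at [-1.446, 0.342, 1.524, -0, 1.275, -0.146], TCP at [140.459, -505.865, 404.741] pointing down, gripper open.
Joint ranges: [-2.53, 2.53], [-0.77, 2.02], [0.04, 2.7], [-1, 4.14], [0.28, 2.66], [-3.11, 3.11]. Speed limits (rad/s): [2.57, 2.57, 3.14, 3.14, 3.14, 3.14].

INTERFACE

Orientations are given as [roll, pitch, yaw] about the fixed x, y, z axes, in that order (R = Rz(yaw) Ry(pitch) Rx(roll)).
In Python, from plant import bot, vision gives the robot as it stands. The module is installed in compiled form; this text tells all that it offers.
- The arm moves only by the tool hand_motion, called after "Request:" in YAML: its name, and indented under it one key for each argument. Schema: {"type":"object","properties":{"motion":{"type":"array","items":{"type":"array","items":{"type":"number"},"minItems":5,"maxItems":5},"minItems":1,"maxItems":5},"only":{"type":"string"},"quiet":{"type":"boolean"},"lines":{"type":"string"}},"required":["motion"],"additionalProperties":false}. motion is a list of rows, 1 to 5 of them, each of 5 numbers: the finger opening in mm, then dx, dy, dz in units of 5 mm, then a turn about the tool's z in rad; each row is the pose to reach, as a shift and turn from the pose commanded when the call began, along the tool's axes at that moment; what a row does not reach only later rows make up. A row lasts 1/8 s, in which the tool goes at most 62.5 mm and 0.188 rad, less where a joint would pass 70% of its speed; a pose out of reach is approached as far as the arm can. The fingers move at their own pace and stop on an object; the grip force is fixed at half the most. Time passes only in rows, so rows that do not move let the fingers close. The tool returns the time, the measured TCP pose, the force, the opening and the grip force at its end. only (a regular expression) keeps the lines of the reply that match it, lines (a string "A,B") keeps lines A to B, and quiet returns only ok. Input that does not fit is refused with a message, and nothing moves.
- bot.get_obs(): the state, without advancing time (a new reading comes with each control period).
- vision.capture(name): name is "side" or "top"; returns a dict with "color" (400x640x3 uint8, red, green, blue), "K" (3x3 intrinsics, pixels), "R" (3x3) and "t" (3): a world point X has camera coordinates R X + t. Camera axes: x right, y down, z forward; pixel columns grow to the right and rows downward; lengths in mm; the calibration is good to about 2 mm. A picture is of the moment at which its call begins. There is no depth.
- bot.close_job(): hands the job in; it is judged then, once.
The state is a dict: "time": time; "joint_positions": joint angles; "dq": joint speeds; "tau": joint torques, N m; "tool_pos": TCP position; "tcp_rot": TCP orientation; "contact_force": force on the tool from outside, world axes, zero at the start; "moment": the same for the moment, N m; "grip_width": finger opening in mm; "finger_force": force on a finger pad.
Only numpy, scipy, OpenCV 4.12 (cv2) and the standard library are available. Lean on these libraries where they do the work, as an engineer would, in place of code of your own. Each camera call takes 0.05 s, during which the arm holds its last target. There are 200 camera calls.

TASK

Two tins lie on their sides at the low end of the sloped two-lane wooden rack. Push the larger tin up its gutter with the fingertips, over the crest, until it lies by itself against the end stop at the top and does not roll back. Do not lift it out of the gutter, leave the smaller tin waiting at the low end of its own gutter, and do not disturb the other things on the table.

Things in the scene. Friction and masses are not known exactly. Their poses are not given: they have to be found in the camera images.
- rack: Fixed pale wooden rack, two straight gutters side by side; 276 mm long, 152 wide, 76 high. Origin: centre of its underside, on the table. +x runs along the gutters from low to high end, y across, z up. Gutter centre lines at y = +36 and -36 mm; each is 64 mm wide inside, between 8 mm thick rails that stand 16 mm above the gutter floor.
- ramp (a point): Low end of the floor, at the inner face of the low lip, midway between the gutters: rack x = -122.5, y = 0, z = 14 mm. Its x points up along the floor, which rises at 8 degrees to the crest; its z is square to that floor. The lip behind it closes both gutters; it is 12 mm thick, its top 24 mm above the table. Short of the crest a tin rolls back to this lip.
- crest (a point): Crest of the floor, midway between the gutters: rack x = +67.5, y = 0, z = 40.7 mm. Beyond it the floor falls at 8 degrees to the end stop, so a tin whose centre is brought 10 mm or so past the crest rolls on to the stop by itself and stays there. Axes as the rack's.
- stop (a point): Foot of the upright end stop at the top of the gutters, midway between them: rack x = +122.5, y = 0, z = 33 mm (floor there). The stop's face looks to -x of the rack; it is 14 mm thick, its top 76 mm above the table, and it spans both gutters. Axes as the rack's.
- big_tin: The larger tin: steel can with a paper band, 64 mm in diameter, 60 mm long, lying across its gutter so that it rolls along it; about 0.25 kg, smooth. Origin: its centre, 32 mm off the floor; y is its long axis, x and z turn as it rolls. Starts against the lip of either gutter. Against the end stop its centre lies at rack x = +90.5, z = +70 mm.
- small_tin: The smaller tin: same make, 48 mm in diameter and 60 mm long, about 0.15 kg, in the other gutter, resting against the lip (centre near rack x = -105 mm, z = 41 mm). Origin: its centre; y is its long axis. To be left alone.
- walnut_a: Loose walnut, about 32 mm, on the table beside the rack's low end. Origin: under its centre. Bystander.
- walnut_b: Loose walnut, about 32 mm, on the table beyond the rack's high end. Origin: under its centre. Bystander.
- matchbox: Loose matchbox, 36 x 52 x 14 mm, on the table beyond the rack's low end. Origin: centre of its underside. Bystander.
- blue_box: Loose closed cardboard box with a blue and white pattern, 73 x 107 x 34 mm. Origin: centre of its underside. Bystander.
- pastry_brush: Loose pastry brush lying flat, 182 x 39 x 12 mm. Origin: centre of its underside. Bystander.

How it is judged (in metres and radians):
At the end, for the whole second after the job is handed in: The larger tin lies in its own gutter against the end stop beyond the crest (within 6 mm of touching the stop, on the floor, axis across the gutter within 0.15 rad) and is at rest; the smaller tin rests at the low lip of the other gutter (x of big_tin in the frame of rack between 0.0845 and 0.096 m and z of big_tin in the frame of rack between 0.063 and 0.076 m and angle between the y axis of big_tin and the y axis of rack, either way round below 0.15 rad and ((y of big_tin in the frame of rack between 0.028 and 0.044 m and y of small_tin in the frame of rack between -0.044 and -0.028 m) or (y of small_tin in the frame of rack between 0.028 and 0.044 m and y of big_tin in the frame of rack between -0.044 and -0.028 m)) and linear speed of each of big_tin, small_tin below 0.02 m/s and angular speed of big_tin below 0.6 rad/s and x of small_tin in the frame of rack below -0.09 m and z of small_tin in the frame of rack below 0.05 m).
It fails at once if the larger tin is lifted more than 8 mm off the gutter floor (z of big_tin in the frame of ramp above 0.04 m).
It fails at once if the smaller tin is lifted or pushed more than 15 mm up its gutter (z of small_tin in the frame of ramp above 0.032 m or x of small_tin in the frame of rack above -0.09 m).
It fails at once if a bystander is moved more than 15 mm (distance of any of walnut_a, walnut_b, matchbox, blue_box, pastry_brush from where it was at the start of the episode above 0.015 m).
It also fails if it takes over 35 s, if anything falls off the work surface, if the arm or the gripper's body presses on something with over 40 N, if the wrist force passes 120 N, or if a joint passes its speed limit or range.

## Working session

There is one attempt and no reset: what is moved stays moved. The work goes in short steps, Python scripts to look and compute and a tool call to move; the robot and the scene stay as the last step left them, time stands still between calls to the robot, and variables do not carry over. Pictures are saved under pics/ and viewed, at most 10 in all, crops included, and the job is handed in when it is done.

```bash
mkdir -p pics; python3 - <<'E'
from plant import bot, vision
import cv2
for n in("top","side"):
    c=vision.capture(n); cv2.imwrite(f"pics/{n}0.png",c["color"][:,:,::-1]); print(n,c["K"].tolist(),c["R"].round(4).tolist(),c["t"].round(1).tolist())
o=bot.get_obs(); print(o)
E
```

```text
top [[483.96466004126006, 0.0, 328.90286622470506], [0.0, 483.96466004126006, 201.09509507412693], [0.0, 0.0, 1.0]] [[-0.0249, -0.9997, 0.0052], [-0.9984, 0.0246, -0.0504], [0.0502, -0.0064, -0.9987]] [43.3, 466.1, 1268.6]
side [[433.6255092338305, 0.0, 317.03553184336266], [0.0, 433.6255092338305, 190.91723137565705], [0.0, 0.0, 1.0]] [[0.9996, 0.0234, -0.0156], [0.0011, -0.5867, -0.8098], [-0.0281, 0.8094, -0.5865]] [-449.5, 72.1, 1107.2]
{'time': 0.1, 'joint_positions': array([-1.44598593e+00,  3.42672696e-01,  1.52492957e+00,  7.04522498e-06,
        1.27540707e+00, -1.45998410e-01]), 'dq': array([-0.00084526, -0.00130807, -0.00197286,  0.00115766, -0.0001037 ,
        0.00035034]), 'tau': array([ 9.41384315e-04, -4.32006526e+01, -2.44694352e+01,  7.19039887e-02,
        5.26313356e-02, -4.78248592e-05]), 'tool_pos': array([ 140.45129914, -505.73973812,  404.10126657]), 'tcp_rot': array([-3.14019202e+00, -2.12765265e-04,  2.70806604e-01]), 'contact_force': array([ 0.31786359, -0.40566916, -1.04393425]), 'moment': array([ 0.0110431 ,  0.07044934, -0.01395579]), 'finger_force': 0.0, 'grip_width': 91.32765420754325}
```

View pics/top0.png

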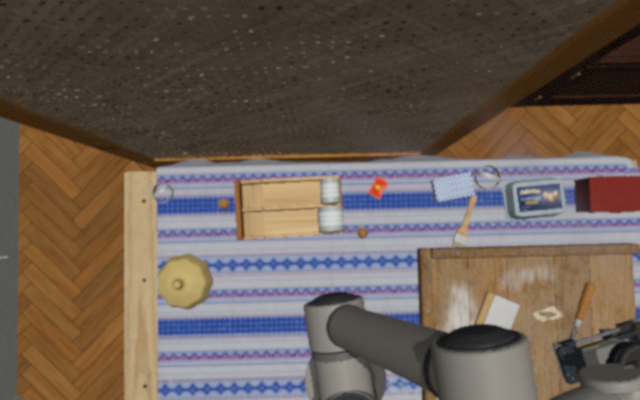

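View pics/side0.png

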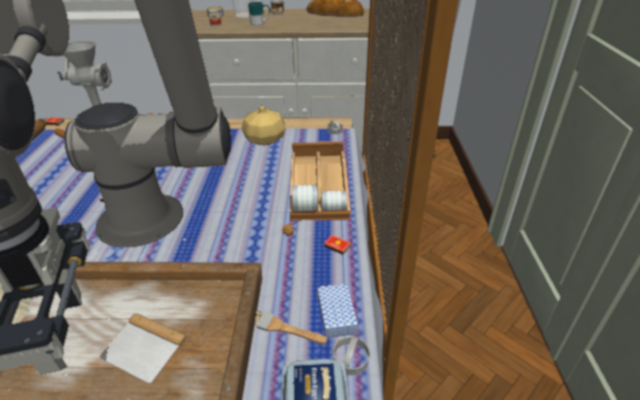

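The rack runs along world y: its stop is at the left in the top view (about col 240) and the lip at the right (col 341). The tins are at about (330,219) and (330,190). In the side view the nearer-robot tin, at about (305,198), looks larger. I'll enlarge both views.

```bash
python3 - <<'E'
import cv2,numpy as np
a=cv2.imread("pics/top0.png")[165:250,215:395]; b=cv2.imread("pics/side0.png")[130:260,270:370]
cv2.imwrite("pics/topc.png",cv2.resize(a,None,fx=4.4,fy=4.4,interpolation=2)); cv2.imwrite("pics/sidec.png",cv2.resize(b,None,fx=4.5,fy=4.5,interpolation=2))
E
```

```text
(no output)
```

View pics/topc.png

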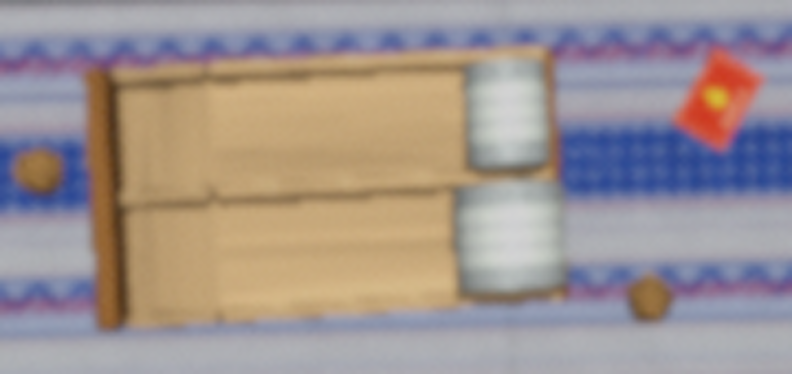

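View pics/sidec.png

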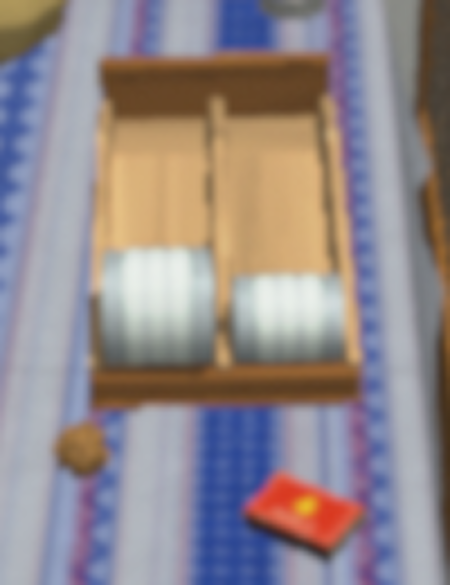

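Enlarged: the big tin is in the gutter nearer the robot (top crop x 458–566, y 180–297). The small tin is in the far gutter. The stop's top edge runs from crop (100,70) to (110,326), and the walnut is at (650,298), beside the low end.

```bash
cat > h.py <<'E'
import numpy as np
from plant import vision
def ray(c,uv,z):
    d=c["R"].T@np.linalg.inv(c["K"])@[uv[0],uv[1],1]; o=-c["R"].T@c["t"]
    return (o+d*(z-o[2])/d[2])
def top(c,p): return (p[0]/4.4+215-.4,p[1]/4.4+165-.4)
def side(c,p): return (p[0]/4.5+270-.4,p[1]/4.5+130-.4)
E
python3 - <<'E'
from h import *
T=vision.capture("top");S=vision.capture("side")
for n,p,z in [("stopN",(100,70),76),("stopR",(110,326),76),("lipfar",(552,48),30),("lipnear",(566,298),24),("bigC",(511,239),50),("bigL",(457,239),50),("bigR",(566,239),50),("bigtop",(511,180),66),("bigbot",(511,297),60),("smallC",(507,114),45),("walnA",(650,298),16),("walnB",(38,170),16),("mb",(718,98),10)]:
    print("T",n,ray(T,top(T,p),z).round(1))
for n,p,z in [("stopNearTopBack",(103,60),76),("stopFar",(328,58),76),("lipTopN",(95,372),24),("lipTopF",(358,370),24),("lipbotN",(95,402),0),("lipbotF",(358,402),0),("walnA",(81,450),16)]:
    print("S",n,ray(S,side(S,p),z).round(1))
E
```

```text
T stopN [521.3 261.1  76. ]
T stopR [375.3 257.7  76. ]
T lipfar [532.4   1.1  30. ]
T lipnear [383.9  -3.5  24. ]
T bigC [419.3  28.5  50. ]
T bigL [420.1  59.9  50. ]
T bigR [418.5  -3.6  50. ]
T bigtop [453.   27.8  66. ]
T bigbot [385.8  29.4  60. ]
T smallC [492.7  28.9  45. ]
T walnA [382.5 -54.   16. ]
T walnB [468.1 310.1  16. ]
T mb [501.7 -98.9  10. ]
S stopNearTopBack [373.6 256.3  76. ]
S stopFar [518.7 258.3  76. ]
S lipTopN [ 3.844e+02 -3.000e-01  2.400e+01]
S lipTopF [530.1   2.1  24. ]
S lipbotN [382.9   2.7   0. ]
S lipbotF [530.8   3.3   0. ]
S walnA [380.6 -56.7  16. ]
```

Careful with the scale: shifts go in units of 5 mm. That gives: 280 mm is 56, -130 mm is -26.

Request:
hand_motion:
  motion:
    - [20,11.2,-5.2,0,-0.18]
    - [20,22.4,-10.4,0,-0.36]
    - [20,33.6,-15.6,0,-0.54]
    - [20,44.8,-20.8,0,-0.72]
    - [20,56,-26,0,-0.9]

```text
time: 0.82
tool_pos: [376.7, -304.2, 404.8]
tcp_rot: [3.141, 0.0, 1.176]
contact_force: [0.6, -1.0, 0.7]
grip_width: 46.5
finger_force: 0.0
```

```bash
cat >> h.py <<'E'
from scipy.spatial.transform import Rotation as Ro
def togo(x,y,z,yaw=1.60):
    from plant import bot
    o=bot.get_obs(); M=Ro.from_euler("xyz",o["tcp_rot"])
    print("t",o["time"],"pos",o["tool_pos"].round(1),"yaw",o["tcp_rot"].round(3),"F",o["contact_force"].round(1),"w",round(o["grip_width"],1))
    print("tool d",M.inv().apply(np.array([x,y,z])-o["tool_pos"]).round(1),"turn",round(-(yaw-o["tcp_rot"][2]),3))
E
python3 -c "from h import *; togo(421,-32,404)"
```

```text
t 0.825 pos [ 376.7 -304.2  404.8] yaw [3.141 0.    1.176] F [ 0.6 -1.   0.7] w 46.5
tool d [268.3 -63.7   0.7] turn -0.424
```

Request:
hand_motion:
  motion:
    - [20,11,-2.6,0,-0.14]
    - [20,22,-5.2,0,-0.28]
    - [20,33,-7.8,0,-0.42]
    - [20,44,-10.4,0,-0.42]
    - [20,53.6,-12.8,0,-0.42]

```text
time: 1.45
tool_pos: [420.8, -32.0, 404.8]
tcp_rot: [3.141, 0.0, 1.591]
contact_force: [0.2, -1.1, 0.1]
grip_width: 20.2
finger_force: 0.0
```

Request:
hand_motion:
  motion:
    - [20,0,0,8,0]
    - [20,0,0,18,0]

```text
time: 1.7
tool_pos: [421.2, -33.1, 314.5]
tcp_rot: [3.138, 0.001, 1.593]
contact_force: [-0.3, -0.5, -0.9]
grip_width: 19.8
finger_force: 0.0
```

```bash
python3 - <<'E'
from h import *; import cv2
togo(421,-32,41+178)
s=vision.capture("side"); t=vision.capture("top")
a=cv2.resize(s["color"][100:260,220:400,::-1],None,fx=3,fy=3); b=cv2.resize(t["color"][150:270,225:395,::-1],None,fx=3,fy=3)
im=np.zeros((900,540,3),np.uint8); im[:480]=a; im[480:840,:510]=b
cv2.imwrite("pics/a1.png",cv2.resize(im,None,fx=.66,fy=.66))
E
```

```text
t 1.7 pos [421.2 -33.1 314.5] yaw [3.138e+00 1.000e-03 1.593e+00] F [-0.3 -0.5 -0.9] w 19.8
tool d [ 1.2 -0.5 95.5] turn -0.007
```

View pics/a1.png

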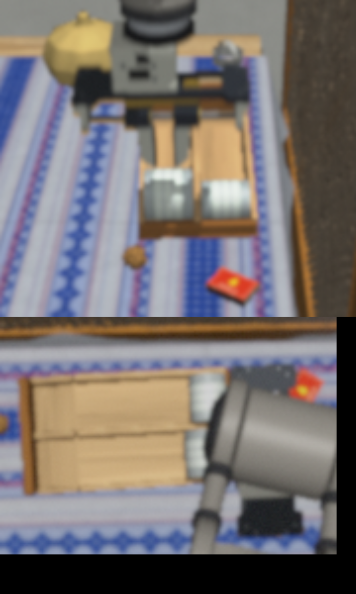

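The gripper sits over the low end, with the fingers at composite (147..185, 150) lined up with the big tin and the walnut clear. Next I descend behind the tin.

Request:
hand_motion:
  motion:
    - [20,0,0,9,0]
    - [20,0,0,17,0]
    - [20,0,0,19,0]
    - [20,0,0,19,0]

```text
time: 2.3
tool_pos: [421.5, -34.2, 220.6]
tcp_rot: [3.141, 0.0, 1.59]
contact_force: [-0.4, -0.3, 0.3]
grip_width: 20.0
finger_force: 0.0
```

Request:
hand_motion:
  motion:
    - [20,1.6,0,0,0]
    - [20,1.6,0,0,0]

```text
time: 2.55
tool_pos: [421.1, -25.5, 220.9]
tcp_rot: [3.139, 0.001, 1.592]
contact_force: [-0.0, -0.5, -0.1]
grip_width: 20.0
finger_force: 0.0
```

```bash
python3 -c "from h import *; togo(421,-13,41+178)"
```

```text
t 2.55 pos [421.1 -25.5 220.9] yaw [3.139e+00 1.000e-03 1.592e+00] F [-0.  -0.5 -0.1] w 20.0
tool d [12.5  0.2  1.9] turn -0.008
```

Request:
hand_motion:
  motion:
    - [20,1.2,0,0,0]
    - [20,2.4,0,0,0]
    - [20,3.6,0,-0.2,0]
    - [20,4.8,0,-0.4,0]
    - [20,6,0,-0.6,0]

```text
time: 3.18
tool_pos: [420.2, 4.5, 222.8]
tcp_rot: [3.141, 0.0, 1.591]
contact_force: [0.3, -1.5, 0.6]
grip_width: 20.2
finger_force: 0.6
```

```bash
python3 -c "from h import *; togo(421,-13,41+178)"
```

```text
t 3.175 pos [420.2   4.5 222.8] yaw [3.141 0.    1.591] F [ 0.3 -1.5  0.6] w 20.2
tool d [-17.5   0.5   3.8] turn -0.009
```

Request:
hand_motion:
  motion:
    - [20,2,0,-0.2,0]
    - [20,4,0,-0.6,0]
    - [20,6,0,-0.8,0]
    - [20,8,-0.2,-1.2,0]
    - [20,10,-0.2,-1.4,0]

```text
time: 3.8
tool_pos: [418.0, 54.7, 229.8]
tcp_rot: [-3.142, 0.0, 1.591]
contact_force: [-0.0, -1.9, 1.2]
grip_width: 19.8
finger_force: 0.6
```

```bash
python3 - <<'E'
from h import *; import cv2
togo(416,122,41+178)
s=vision.capture("side"); t=vision.capture("top")
a=cv2.resize(s["color"][120:240,260:380,::-1],None,fx=4,fy=4); b=cv2.resize(t["color"][160:260,225:365,::-1],None,fx=2,fy=2)
im=np.zeros((480,780,3),np.uint8); im[:,:480]=a; im[:200,480:760]=b
cv2.imwrite("pics/a2.png",im)
E
```

```text
t 3.8 pos [418.   54.7 229.8] yaw [-3.142  0.     1.591] F [-0.  -1.9  1.2] w 19.8
tool d [67.3 -0.6 10.8] turn -0.009
```

View pics/a2.png

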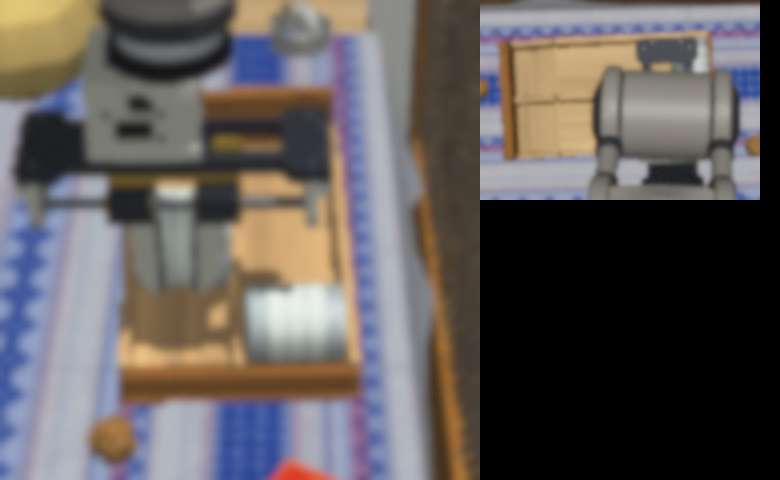

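The big tin is travelling ahead of the fingers: its band shows between them at (177,230). The small tin still sits at the lip, at (297,322).

Converted, 50 mm is 10, 20 mm is 4.

Request:
hand_motion:
  motion:
    - [20,2,0,-0.2,0]
    - [20,4,0,-0.6,0]
    - [20,6,0,-0.8,0]
    - [20,8,-0.2,-1.2,0]
    - [20,10,-0.2,-1.4,0]

```text
time: 4.53
tool_pos: [416.0, 104.7, 236.8]
tcp_rot: [-3.142, 0.0, 1.591]
contact_force: [-0.0, -2.0, 0.8]
grip_width: 20.1
finger_force: 1.1
```

Request:
hand_motion:
  motion:
    - [20,2,0,-0.2,0]
    - [20,4,0,-0.6,0]
    - [20,6,0,-0.8,0]
    - [20,8,-0.2,-1.2,0]
    - [20,10,-0.2,-1.4,0]

```text
time: 5.15
tool_pos: [414.0, 154.6, 243.8]
tcp_rot: [-3.141, 0.0, 1.591]
contact_force: [-0.3, -2.5, 0.4]
grip_width: 20.0
finger_force: 0.5
```

```bash
python3 -c "from h import *; togo(414,170,70+178)"
```

```text
t 5.15 pos [414.  154.6 243.8] yaw [-3.141  0.     1.591] F [-0.3 -2.5  0.4] w 20.0
tool d [15.3  0.3 -4.2] turn -0.009
```

Request:
hand_motion:
  motion:
    - [20,1,0,0,0]
    - [20,2,0,0,0]
    - [20,3,0,0,0]
    - [20,3.4,0,0,0]
    - [20,3.4,0,0,0]

```text
time: 5.78
tool_pos: [413.8, 171.0, 243.6]
tcp_rot: [-3.142, 0.0, 1.591]
contact_force: [0.6, -0.5, -0.7]
grip_width: 20.4
finger_force: 0.0
```

Request:
hand_motion:
  motion:
    - [20,0,0,0,0]
    - [20,-2,0,0,0]
    - [20,-4,0,-2,0]
    - [20,-6,0,-8,0]
    - [20,-8,0,-16,0]

```text
time: 6.4
tool_pos: [414.3, 129.9, 324.6]
tcp_rot: [-3.14, 0.0, 1.59]
contact_force: [1.7, 0.6, 0.3]
grip_width: 19.8
finger_force: 0.0
```

Request:
hand_motion:
  motion:
    - [20,-12,0,-4,0]
    - [20,-24,0,-8,0]
    - [20,-36,0,-8,0]
    - [20,-48,0,-8,0]
    - [20,-48,0,-8,0]

```text
time: 7.02
tool_pos: [418.9, -113.0, 364.4]
tcp_rot: [3.14, 0.001, 1.584]
contact_force: [0.3, 0.9, -0.5]
grip_width: 19.9
finger_force: 0.0
```

```bash
python3 - <<'E'
from h import *; import cv2
togo(416,122,41+178)
s=vision.capture("side"); t=vision.capture("top")
a=cv2.resize(s["color"][120:240,260:380,::-1],None,fx=4,fy=4); b=cv2.resize(t["color"][160:260,225:375,::-1],None,fx=2,fy=2)
im=np.zeros((480,780,3),np.uint8); im[:,:480]=a; im[:200,480:780]=b
cv2.imwrite("pics/a3.png",im)
E
```

```text
t 7.025 pos [ 418.9 -113.   364.4] yaw [3.140e+00 1.000e-03 1.584e+00] F [ 0.3  0.9 -0.5] w 19.9
tool d [235.3   0.  145. ] turn -0.016
```

View pics/a3.png

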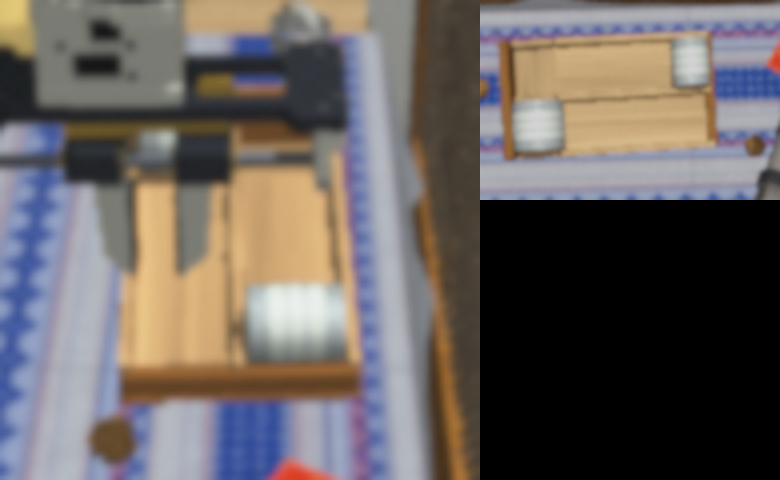

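The big tin rests against the stop at composite (538,126). The small tin is at the lip at (690,63), and the walnuts have not moved. I'll let it settle, check the position, then hand in.

Request:
hand_motion:
  motion:
    - [20,0,0,0,0]
    - [20,0,0,0,0]
    - [20,0,0,0,0]
    - [20,0,0,0,0]
    - [20,0,0,0,0]
  lines: "1,1"

```text
time: 7.75
```

```bash
python3 - <<'E'
from h import *; import cv2
def cen(c):
    im=c["color"].astype(int)[195:238,236:300]; m=((im.max(2)-im.min(2))<45).astype(np.uint8)
    n,l,st,ce=cv2.connectedComponentsWithStats(m); i=1+st[1:,4].argmax(); return st[i]+[236,195,0,0,0]
t=vision.capture("top"); s=cen(t); print(s, ray(t,(s[0]+s[2]/2,s[1]+s[3]/2),70).round(1))
for k in range(6): t2=vision.capture("top")
print(cen(t2),np.abs(t2["color"].astype(int)-t["color"])[170:245,235:345].max())
E
```

```text
[241 209  27  29 719] [412.3 220.7  70. ]
[241 209  27  29 718] 8
```

Measured centre (412,221), against an expected (413.5,220.5), and it is still.

```bash
python3 -c "
from plant import bot
print(bot.close_job())"
```

```text
the job is handed in; nothing more can be done
None
```

The larger tin rests against the end stop beyond the crest, within about 2 mm of its expected position; the smaller tin still lies at its lip, nothing else near the rack appears to have moved, and the job is handed in, though no verdict was shown.

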